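# Take the orange insert case off its peg and file it in the job carrier

## Robot

A 7-joint arm with a two-finger parallel gripper is mounted at the origin on the work surface. World frame = base frame: x ahead of the robot, y to its left, z up, the work surface at z = 0. Lengths are in m, angles in rad, forces in N, time in s.
With the tool pointing down it reaches from about 0.425 to 0.925 m from the base axis. Payload 6.8 kg.
Tool frame: the origin (TCP) lies midway between the tips of the shut fingers; the grasp point (between the pads) lies 19 mm behind it; x points along the fingers, z is the direction in which the jaws open and shut, and the axes are right-handed (so a half turn about x gives the same grasp; the last joint's range is limited). The gripper opens to 85 mm and grips with 20 to 120 N. Pads are 22 mm wide; open, the fingers measure 114 mm over their backs; the gripper's body (76 mm by 85 mm) begins 54 mm behind the grasp point. The pads swing forward as they close: fully open they stand 13 mm farther back than shut.
Start: joints at [-1.244, 0.477, 0.022, 1.555, -0.011, 1.109, -0.083], TCP at [0.284, 0.612, 0.231] pointing down, gripper open.
Joint ranges: [-2.96, 2.96], [-0.34, 2.1], [-1.41, 1.46], [0.24, 2.44], [-1.37, 4.51], [0.17, 1.92], [-2.96, 2.96]. Speed limits (rad/s): [2.39, 2.39, 3.14, 3.14, 3.14, 3.14, 3.14].

## Interface

Orientations are given as a unit quaternion [x, y, z, w].
In Python, from station import state, snapshot, job_done gives the robot as it stands. The module is installed in compiled form; this text tells all that it offers.
- The arm moves only by the shell command python3 -m handwheel 'ROWS' [OPENING]. ROWS is JSON, a list of rows, each an object of numbers: "tx", "ty", "tz": the shift along the tool's x, y, z in mm; "spin": the turn about the tool's x in rad. In form: [{"tx": .., "ty": .., "tz": .., "spin": ..}, ...]. A call has 1 to 12 rows; each row shifts and turns the pose as measured when the row begins, along the tool's axes as they then stand; what a row does not reach is not made up. A row lasts 1/8 s, in which the tool goes at most 62.5 mm and 10.7 degrees, less where a joint would pass 70% of its speed; a pose out of reach is approached as far as the arm can. A call is refused whole if a number of a shift passes 62.5 or a number of a turn 0.188, either way. A call with a gripper value outside its range is refused whole. OPENING is the closure, from 0 (fully open) to 1 (shut), set as the call begins (- or left out, the last holds). The fingers move at their own pace and stop on an object; the grip force is fixed at half the most. Time passes only in rows, so rows that do not move let the fingers close. It gives the time, the measured TCP pose, the force and the opening at its end, in the units of the state.
- state(): the state, without advancing time (a new reading comes with each control period).
- snapshot(name): name is "scene" or "top"; returns a dict with "img" (384x512x3 uint8, blue, green, red), "depth" (384x512 float32, m along the optical axis (not along the pixel's ray), 0 where there is no reading), "intrinsics" (3x3 intrinsics, pixels), "eye" and "rotation" of the camera in the world. Camera axes: x right, y up, looking along -z (the intrinsics and any distortion apply to the point x, -y, -z); pixel columns grow to the right and rows downward; lengths in m; the calibration is good to about 2 mm. A picture is of the moment at which its call begins.
- job_done(): hands the job in, once; it reports no verdict.
The state is a dict: "time": time; "joint_pos": joint angles; "qd": joint speeds; "tau": joint torques, N m; "tcp_pos": TCP position; "ee_rot": TCP orientation; "contact_force": force on the tool from outside, world axes, zero at the start; "torque": the same for the moment, N m; "opening": opening from 0.0 (shut) to 1.0 (fully open).
Only numpy, scipy, OpenCV 4.12 (cv2) and the standard library are available. Lean on these libraries where they do the work, as an engineer would, in place of code of your own. Each camera call takes 0.05 s, during which the arm holds its last target. There are 200 camera calls.

## Task

Take the orange case of cutting inserts off its display peg: lift it so that its hang slot clears the upturned tip, feel your way along the peg (it may droop or rise) and draw it off gently, without forcing the peg or the rack, and leave the blue case hanging. Then stand the orange case upright in the bay of the job carrier, lowering it right down to the bay's floor before letting go.

Things in the scene. Friction and masses are not known exactly. Their poses are not given: they have to be found in the camera images.
- case_orange: The case to take, rigid, about 0.12 kg, hanging upright on one of the two pegs. Origin: centre of its underside, z up, x along thickness, y along width. Orange box 22 (x) x 60 (y) mm, z 0 to 66 mm; above it a white hang tab 4 mm thick, 60 mm wide, z 66 to 132; on top an orange grip block 10 (x) x 40 (y) mm, z 132 to 158, gripped across its 10 mm.
- slot (a point): Centre of the orange case's hang slot, at z 85.5 mm in the case: a closed rectangular slot right through the tab along x, 12 mm wide (y), 17 mm high (z 77 to 94 mm). The case hangs with the slot's top edge on the peg, over the peg's pivot. The slot leaves 2 to 3 mm of play in height when passing the peg's tip.
- case_blue: The same case in blue, hanging on the other peg, where it stays. Same origin and axes.
- rack: Fixed open rack. Origin: centre of its underside under the crossbar, z up; pegs point along its -x. Base plate x -90 to 70, y -125 to 125, 12 mm thick; 20 mm square posts at y +-115, up to z 162; crossbar x -9 to 9, z 139 to 161 mm. A push on the rack or its pegs of more than 10 N counts as forcing it.
- pivot_l (a point): Fixed pivot point of the peg at rack y +55 mm (rack x -50, z 150 mm); axes as the rack's. The peg, 6 mm round wire, has its centre line through here and runs 65 mm on towards rack -x; there it turns up, its end 8 mm above the top of the straight part. Its angle up or down about this point is not measured: within 0.25 rad of level (tip up to 16 mm high or low).
- pivot_r (a point): The same for the peg at rack y -55 mm; each peg has its own unmeasured angle. A peg keeps its set angle while you work but is springy: it gives up or down by about 1 mm per 12 N.
- carrier: Fixed blue job carrier. Origin: centre of its underside, z up. Base 130 (x) x 110 (y) x 12 mm. Open-topped bay centred at x 30, y 0: inside 28 (x) x 66 (y) mm, walls 4 mm, floor at z 12, rim at z 58 mm. Beside it a square black cup (x -34, y 24 mm, to z 40) and a brass stud (x -36, y -28 mm, to z 48).
- bay (a point): Centre of the bay's inner floor; axes as the carrier's (x across the bay's 28 mm, y along its 66 mm).
Not all that is in view belongs to the job. Leave any black or yellow look-alike of the case_orange alone.

How it is judged:
On the way, in this order (a step that is already met when the one before it is completed fails the run):
1. the orange case is drawn off past the peg's tip, held upright in the gripper and touching nothing of the rack (x of case_orange in the frame of rack below -0.123 m and height (world z) of case_orange above 0.02 m and angle between case_orange's own z axis and vertical below 0.5 rad and contact force between case_orange and rack below 0.1 N and contact force between the fingers and case_orange above 1 N), for 0.1 s.
2. the orange case is lowered to within 10 mm of the bay's floor while still gripped (horizontal distance between case_orange and bay below 0.012 m and z of case_orange in the frame of bay below 0.01 m and contact force between the fingers and case_orange above 1 N), for 0.05 s.
At the end, for the whole second after the job is handed in: The orange case stands released and at rest in the carrier's bay: within 8 mm of its centre, its underside within 5 mm of the floor, upright within 0.12 rad, in line with the bay within 0.2 rad (either way round); the blue case still hangs within 20 mm of where it was (horizontal distance between case_orange and bay below 0.008 m and z of case_orange in the frame of bay below 0.005 m and angle between case_orange's own z axis and vertical below 0.12 rad and angle between the x axis of case_orange and the x axis of bay, either way round below 0.2 rad and linear speed of case_orange below 0.02 m/s and distance of case_blue from where it was at the start of the episode below 0.02 m); the robot touches nothing.
It fails at once if the rack or a peg is forced with more than 10 N (contact force between rack and anything else above 10 N).
It fails at once if the blue case is knocked or taken from its place (moved more than 40 mm) (distance of case_blue from where it was at the start of the episode above 0.04 m).
It also fails if it takes over 56 s, if anything falls off the work surface, if the arm or the gripper's body presses on something with over 40 N, if the wrist force passes 120 N, or if a joint passes its speed limit or range.

## Working session

There is one attempt and no reset: what is moved stays moved. The work goes in short steps, Python scripts to look and compute and a shell command to move; the robot and the scene stay as the last step left them, time stands still between calls to the robot, and variables do not carry over. Pictures are saved under pics/ and viewed, about 8 in all and at most 12, crops included, and the job is handed in when it is done.

```bash
mkdir -p pics
cat > h.py <<'E'
import numpy as np,cv2
from station import state,snapshot
def snap(name,save=None):
    s=snapshot(name)
    np.savez('%s.npz'%name,**{k:np.array(v) for k,v in s.items()})
    if save: cv2.imwrite('pics/'+save,s['img'])
    return s
def load(name): return dict(np.load('%s.npz'%name))
def cloud(s):
    K=np.array(s['intrinsics']);d=s['depth'];v,u=np.mgrid[:d.shape[0],:d.shape[1]]
    P=np.stack([(u-K[0,2])/K[0,0]*d,-(v-K[1,2])/K[1,1]*d,-d],-1)
    W=P@np.array(s['rotation']).T+np.array(s['eye']); W[d==0]=np.nan
    return W
E
python3 - <<'E'
from h import *
a=snap('scene');b=snap('top')
for s in(a,b):print([ (k,np.round(np.array(v),3).tolist()) for k,v in s.items() if k not in('img','depth')])
cv2.imwrite('pics/1.png',a['img']);cv2.imwrite('pics/2.png',b['img'])
print(state())
E
```

```text
[('intrinsics', [[379.864, 0.0, 255.426], [0.0, 379.864, 188.958], [0.0, 0.0, 1.0]]), ('eye', [0.995, -0.592, 0.717]), ('rotation', [0.406, 0.127, 0.274, 0.862])]
[('intrinsics', [[374.658, 0.0, 253.144], [0.0, 374.658, 188.47], [0.0, 0.0, 1.0]]), ('eye', [0.421, -0.007, 0.918]), ('rotation', [0.059, -0.053, -0.701, 0.708])]
{'time': 0.1, 'joint_pos': array([-1.24407766,  0.4777172 ,  0.02231622,  1.55633791, -0.01149485,
        1.10930836, -0.08312338]), 'qd': array([-0.00054049, -0.00168674,  0.00019938, -0.00105151,  0.00098773,
       -0.00052176, -0.00059999]), 'tau': array([ 4.89112252e-03, -5.97755671e+01,  1.61414500e+00, -2.81952095e+01,
        1.29016803e-02,  5.14056665e-03,  2.18862262e-07]), 'tcp_pos': array([0.28411357, 0.61170928, 0.23042878]), 'ee_rot': array([-0.38073114,  0.59654289,  0.38004092,  0.59560832]), 'contact_force': array([ 0.5115318 ,  0.3042895 , -0.37293429]), 'torque': array([-0.05940423,  0.03812119, -0.03479875]), 'opening': 0.9976665936575604}
```

View pics/1.png

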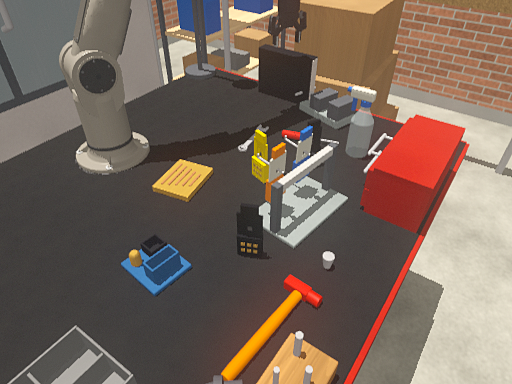

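View pics/2.png

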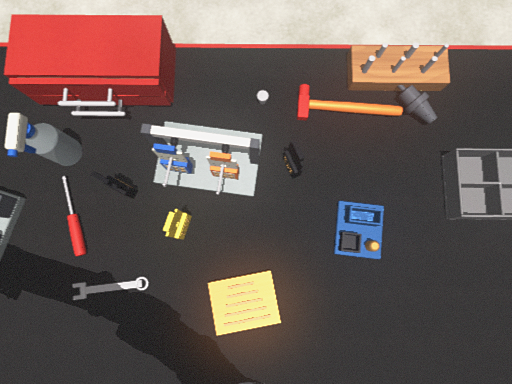

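The scene shows the orange case near (277,165) in front of the rack, with the blue case at (303,140). Look-alikes are the yellow case at (262,150) and the black one at (250,230). In the top view the orange case is at (223,165), blue at (172,158), yellow at (177,224), black ones at (290,161) and (120,184), and the carrier at (360,230). By the description I choose the orange one on the peg and check it in a crop.

```bash
cat >> h.py <<'E'
from scipy.spatial.transform import Rotation as Rn
def cloud(s):
    K=np.array(s['intrinsics']);d=s['depth'];v,u=np.mgrid[:d.shape[0],:d.shape[1]]
    P=np.stack([(u-K[0,2])/K[0,0]*d,-(v-K[1,2])/K[1,1]*d,-d],-1)
    W=Rn.from_quat(s['rotation']).apply(P.reshape(-1,3)).reshape(P.shape)+np.array(s['eye']); W[d==0]=np.nan
    return W
def proj(s,p):
    K=np.array(s['intrinsics']);c=Rn.from_quat(s['rotation']).inv().apply(np.array(p)-s['eye'])
    return K[0,2]+K[0,0]*c[...,0]/-c[...,2], K[1,2]+K[1,1]*-c[...,1]/-c[...,2]
E
python3 - <<'E'
from h import *
a=load('scene');b=load('top')
A=a['img'][115:245,225:355];B=b['img'][110:210,130:270]
A=cv2.resize(A,None,fx=4.4,fy=4.4,interpolation=cv2.INTER_CUBIC);B=cv2.resize(B,None,fx=5.6,fy=5.6,interpolation=cv2.INTER_CUBIC)
cv2.imwrite('pics/3.png',A);cv2.imwrite('pics/4.png',B)
for n,s in(('scene',a),('top',b)):
    W=cloud(s);hsv=cv2.cvtColor(s['img'],cv2.COLOR_BGR2HSV)
    roi=(slice(115,245),slice(225,355)) if n=='scene' else (slice(110,210),slice(130,270))
    m=np.zeros(W.shape[:2],bool);m[roi]=True
    o=m&(hsv[...,0]<18)&(hsv[...,0]>5)&(hsv[...,1]>150)
    bl=m&(hsv[...,0]>100)&(hsv[...,0]<125)&(hsv[...,1]>120)
    for nm,q in(('orange',o),('blue',bl)):
        P=W[q];P=P[~np.isnan(P[:,0])];print(n,nm,len(P),P.min(0).round(3),P.max(0).round(3))
        T=P[P[:,2]>P[:,2].max()-.012];r=cv2.minAreaRect((T[:,:2]*1000).astype(np.float32));print(' top',T.mean(0).round(4),len(T),r)
    if n=='top':
        # crossbar, base, carrier
        for lo,hi,nm in((.15,.175,'bar'),(.006,.02,'base')):
            q=m&(W[...,2]>lo)&(W[...,2]<hi)&(hsv[...,1]<60);P=W[q];print(nm,len(P),P.mean(0).round(4),cv2.minAreaRect((P[:,:2]*1000).astype(np.float32)))
        c=np.zeros_like(m);c[195:265,328:392]=True
        bl=(hsv[...,0]>95)&(hsv[...,0]<125)&(hsv[...,1]>120)&c
        q=bl&(W[...,2]>.004)&(W[...,2]<.02);P=W[q];print('carrier base',len(P),P.mean(0).round(4),cv2.minAreaRect((P[:,:2]*1000).astype(np.float32)))
        q=bl&(W[...,2]>.045);P=W[q];print('rim',len(P),P.mean(0).round(4),cv2.minAreaRect((P[:,:2]*1000).astype(np.float32)))
        q=c&(W[...,2]>.03)&~bl;P=W[q];print('cup/stud',len(P),P.mean(0).round(4))
E
```

```text
scene orange 269 [ 0.421 -0.098 -0.   ] [0.646 0.379 0.221]
 top [0.6036 0.0618 0.2145] 46 ((601.6264038085938, 64.43315124511719), (42.50631332397461, 11.959619522094727), 80.44720458984375)
scene blue 190 [ 0.443 -0.105  0.004] [0.626 0.503 0.221]
 top [0.6185 0.1713 0.2163] 71 ((618.050537109375, 172.9043426513672), (42.04875946044922, 11.646514892578125), 81.08595275878906)
top orange 105 [0.582 0.036 0.082] [0.604 0.093 0.22 ]
 top [0.5967 0.0639 0.2154] 51 ((598.5709228515625, 63.713294982910156), (38.43608856201172, 10.544154167175293), 82.48955535888672)
top blue 287 [ 0.594  0.143 -0.002] [0.679 0.257 0.22 ]
 top [0.6131 0.1728 0.2163] 127 ((614.0897216796875, 173.16500854492188), (40.6153450012207, 11.336771011352539), 84.12046813964844)
bar 1608 [0.6378 0.1152 0.1603] ((601.0416259765625, 119.91590118408203), (250.77500915527344, 127.2139892578125), 82.65009307861328)
base 3511 [0.6302 0.1078 0.0123] ((625.7786254882812, 141.1696319580078), (300.2974548339844, 203.99440002441406), 82.8908920288086)
carrier base 1506 [ 0.4731 -0.2532  0.0121] ((470.79339599609375, -254.3247528076172), (109.78273010253906, 130.15695190429688), 83.92649841308594)
rim 237 [ 0.5006 -0.2577  0.056 ] ((500.3880920410156, -258.193603515625), (75.3674545288086, 36.281761169433594), 83.86534118652344)
cup/stud 302 [ 0.4422 -0.2486  0.0414]
```

View pics/3.png

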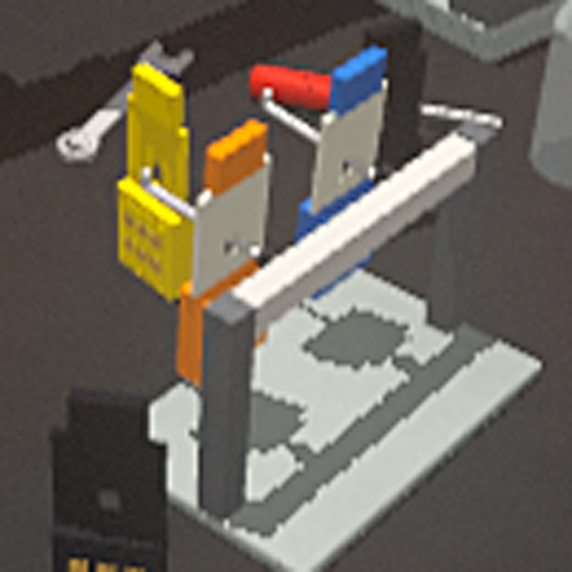

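View pics/4.png

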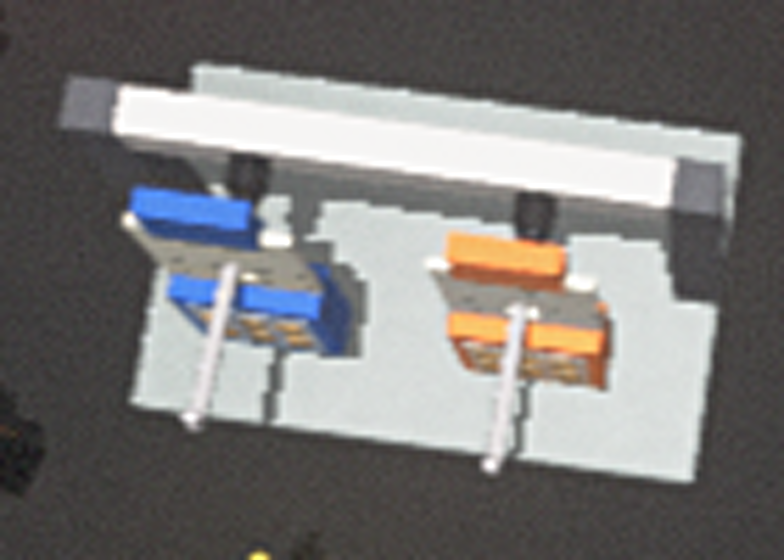

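The crops confirm it. The orange case hangs on the near (right) peg with its peg running out to the tip at top crop (490,465), i.e. full image (217,193). The blue case is on the other peg, with its tip at (192,420), and the yellow and black cases are free-standing. Next I fit the rack frame, the peg slope, the case and the bay.

Run:
```python
from h import *
a=load('scene');b=load('top')
W=cloud(b);hsv=cv2.cvtColor(b['img'],cv2.COLOR_BGR2HSV)
m=np.zeros(W.shape[:2],bool);m[115:165,135:265]=True
q=m&(W[...,2]>.152)&(W[...,2]<.17)
n,l,st,_=cv2.connectedComponentsWithStats(q.astype(np.uint8))
k=1+np.argmax(st[1:,4]);P=W[l==k];r=cv2.minAreaRect((P[:,:2]*1000).astype(np.float32));print('bar',len(P),r,P[:,2].mean())
# frame from bar's rect
yaw=np.deg2rad(r[2]-90);R=Rn.from_euler('z',yaw).as_matrix();O=np.array([r[0][0]/1e3,r[0][1]/1e3,0]);print('yaw',yaw,O)
np.savez('rack.npz',R=R,O=O)
for n,s in(('top',b),('scene',a)):
    W=cloud(s);H=cv2.cvtColor(s['img'],cv2.COLOR_BGR2HSV);L=(W-O)@R
    for nm,y in(('orange',-.055),('blue',.055)):
        q=(L[...,0]<-.062)&(L[...,0]>-.135)&(abs(L[...,1]-y)<.012)&(L[...,2]>.115)&(L[...,2]<.19)
        P=L[q]*1e3;P=P[np.argsort(P[:,0])];print(n,nm,'peg n',len(P));
        if len(P)>8:
            mid=P[(P[:,0]>-110)&(P[:,0]<-66)];print(' fit z,x',np.polyfit(mid[:,0]+50,mid[:,2],1),'y',np.polyfit(mid[:,0]+50,mid[:,1],1));print(P[::max(1,len(P)//14)].round(0).tolist())
    h=(H[...,0]<18)&(H[...,0]>5)&(H[...,1]>150)&(L[...,2]>.19)&(abs(L[...,0]+.05)<.04)&(abs(L[...,1]+.055)<.04)
    P=L[h];print(n,'grip block',len(P),(P.min(0)*1e3).round(1),(P.max(0)*1e3).round(1),cv2.minAreaRect((P[:,:2]*1e3).astype(np.float32)))
for p in([-.05,-.055,.15],[-.115,-.055,.15],[0,.115,.162],[0,-.115,.162]):
    w=R@np.array(p)+O;print(p,w.round(3),np.round(proj(a,w),1),np.round(proj(b,w),1))
s=state();print(Rn.from_quat(s['ee_rot']).as_matrix().round(3))
```

```text
bar 1239 ((646.1552124023438, 114.09676361083984), (250.77500915527344, 36.23927307128906), 82.65009307861328) 0.16061549171346468
yaw -0.12828007549331827 [0.64615521 0.11409676 0.        ]
top orange peg n 63
 fit z,x [ -0.16746207 150.90166972] y [ 1.28512162e-02 -5.51627469e+01]
[[-109.0, -55.0, 161.0], [-107.0, -57.0, 165.0], [-104.0, -57.0, 157.0], [-100.0, -53.0, 156.0], [-98.0, -56.0, 157.0], [-94.0, -54.0, 159.0], [-92.0, -56.0, 161.0], [-89.0, -57.0, 156.0], [-85.0, -54.0, 155.0], [-83.0, -56.0, 155.0], [-79.0, -53.0, 156.0], [-77.0, -55.0, 156.0], [-74.0, -57.0, 155.0], [-70.0, -56.0, 157.0], [-67.0, -58.0, 154.0], [-64.0, -53.0, 156.0]]
top blue peg n 67
 fit z,x [ -0.27090568 150.51048   ] y [1.64304890e-02 5.46201249e+01]
[[-108.0, 55.0, 164.0], [-107.0, 54.0, 170.0], [-105.0, 54.0, 171.0], [-102.0, 55.0, 168.0], [-99.0, 53.0, 162.0], [-96.0, 54.0, 159.0], [-93.0, 56.0, 161.0], [-91.0, 55.0, 161.0], [-87.0, 52.0, 157.0], [-84.0, 57.0, 158.0], [-82.0, 54.0, 161.0], [-78.0, 52.0, 154.0], [-76.0, 55.0, 161.0], [-73.0, 57.0, 157.0], [-70.0, 53.0, 157.0], [-67.0, 55.0, 159.0
[... 1049 characters left out ...]
 55.0, 161.0], [-82.0, 56.0, 162.0], [-78.0, 51.0, 159.0], [-77.0, 58.0, 160.0], [-75.0, 56.0, 159.0], [-71.0, 55.0, 160.0], [-69.0, 53.0, 159.0], [-67.0, 54.0, 156.0], [-63.0, 53.0, 159.0]]
scene grip block 118 [-44.4 -76.3 192.8] [-32.  -33.8 220.6] ((-37.98772048950195, -54.969154357910156), (42.43815994262695, 12.08405876159668), 88.6935043334961)
[-0.05, -0.055, 0.15] [0.59  0.066 0.15 ] [273.4 167.1] [222.1 167.2]
[-0.115, -0.055, 0.15] [0.525 0.074 0.15 ] [254.3 157.1] [217.3 197.6]
[0, 0.115, 0.162] [0.661 0.228 0.162] [328.8 143.5] [145.2 132.1]
[0, -0.115, 0.162] [0.631 0.    0.162] [273.2 182.8] [253.7 146.6]
[[-0.001 -0.907  0.421]
 [-0.002  0.421  0.907]
 [-1.    -0.    -0.002]]
```

```bash
python3 - <<'E'
from h import *
a=load('scene');b=load('top')
r=np.load('rack.npz');R=r['R'];O=r['O']+R[:,0]*.0083;np.savez('rack.npz',R=R,O=O)
for n,s in(('top',b),('scene',a)):
    W=cloud(s);L=(W-O)@R
    for nm,y in(('orange',-.055),('blue',.055)):
        q=(L[...,0]<-.068)&(L[...,0]>-.108)&(abs(L[...,1]-y)<.01)&(L[...,2]>.125)&(L[...,2]<.185)
        P=L[q]*1e3;c,V=np.polyfit(-P[:,0]-50,P[:,2],1,cov=True);print(n,nm,c.round(3),np.sqrt(np.diag(V)).round(3))
# carrier in detail
W=cloud(b);H=cv2.cvtColor(b['img'],cv2.COLOR_BGR2HSV)
c=np.zeros(H.shape[:2],bool);c[190:270,320:400]=True
q=c&(W[...,2]>.004);P=W[q];rc=cv2.minAreaRect((P[:,:2]*1000).astype(np.float32));print('carrier all',rc)
for z in((.022,'x'),): pass
yel=(H[...,0]>22)&(H[...,0]<34)&(H[...,1]>150);yel[:, 230:]=0;P=W[yel];print('yellow',np.nanmin(P,0).round(3),np.nanmax(P,0).round(3))
bl=np.zeros_like(yel);bl[140:185,275:310]=1;P=W[bl&(W[...,2]>.01)];print('black',P.min(0).round(3),P.max(0).round(3))
E
python3 -m handwheel '[{"tx":-8,"spin":0.18},{"tx":-8,"spin":0.18},{"tx":-8,"spin":0.18},{"tx":-8,"spin":0.18},{"tx":-8,"spin":0.18},{"tx":-8,"spin":0.18},{"tx":-8,"spin":0.18}]' 0.35
cat > rk.py <<'E'
from h import *
r=np.load('rack.npz');R,O=r['R'],r['O'];s=state()
M=Rn.from_quat(s['ee_rot']).as_matrix();L=(s['tcp_pos']-O)@R
print('t',round(s['time'],2),'TCP rack mm',(L*1e3).round(1),'world',(s['tcp_pos']*1e3).round(1),'F rack',(s['contact_force']@R).round(2),'open',round(s['opening'],3),'z azim',np.degrees(np.arctan2(M[1,2],M[0,2])).round(2),'tilt',M[2].round(4),'j7',s['joint_pos'][6].round(2),'Mom',(s['torque']@R).round(2))
E
python3 rk.py
```

```text
top orange [1.02000e-01 1.51946e+02] [0.018 0.703]
top blue [  0.169 151.972] [0.019 0.773]
scene orange [5.80000e-02 1.54718e+02] [0.035 1.491]
scene blue [  0.172 153.746] [0.022 0.878]
carrier all ((471.58673095703125, -251.63653564453125), (190.755126953125, 179.09417724609375), 0.5188295841217041)
yellow [ 0.444  0.152 -0.003] [0.508 0.221 0.161]
black [ 0.595 -0.114  0.011] [ 0.653 -0.071  0.162]
t 0.1 TCP rack mm [-431.   447.2  230.4] world [284.1 611.7 230.4] F rack [ 0.47  0.37 -0.37] open 0.998 z azim 65.09 tilt [-1.0e+00 -1.0e-04 -1.6e-03] j7 -0.08 Mom [-0.06  0.03 -0.03]validation failed for argument at $[0]...
```

```bash
python3 -m handwheel '[{"tx":-8,"ty":0,"tz":0,"spin":0.18},{"tx":-8,"ty":0,"tz":0,"spin":0.18},{"tx":-8,"ty":0,"tz":0,"spin":0.18},{"tx":-8,"ty":0,"tz":0,"spin":0.18},{"tx":-8,"ty":0,"tz":0,"spin":0.18},{"tx":-8,"ty":0,"tz":0,"spin":0.18},{"tx":-8,"ty":0,"tz":0,"spin":0.18}]' 0.35; python3 rk.py
```

```text
time: 0.98
tcp_pos: [0.2831, 0.6091, 0.2829]
ee_rot: [0.054, 0.706, -0.062, 0.703]
contact_force: [-0.1, 0.2, -0.2]
opening: 0.647
t 0.97 TCP rack mm [-431.7  444.5  282.9] world [283.1 609.1 282.9] F rack [-0.17  0.21 -0.18] open 0.647 z azim -9.43 tilt [-0.9999 -0.0112 -0.0027] j7 -1.28 Mom [ 0.02  0.07 -0.01]
```

```bash
python3 -m handwheel '[{"tx":0,"ty":-47,"tz":35,"spin":-0.035},{"tx":0,"ty":-47,"tz":35,"spin":0},{"tx":0,"ty":-47,"tz":35,"spin":0},{"tx":0,"ty":-47,"tz":35,"spin":0},{"tx":0,"ty":-47,"tz":35,"spin":0},{"tx":0,"ty":-47,"tz":35,"spin":0},{"tx":0,"ty":-47,"tz":35,"spin":0},{"tx":0,"ty":-47,"tz":35,"spin":0},{"tx":0,"ty":-47,"tz":35,"spin":0},{"tx":0,"ty":-47,"tz":35,"spin":0},{"tx":0,"ty":0,"tz":0,"spin":0}]' ; python3 rk.py
```

```text
time: 2.35
tcp_pos: [0.5732, 0.081, 0.2839]
ee_rot: [0.04, 0.708, -0.05, 0.703]
contact_force: [-0.1, 0.5, -0.2]
opening: 0.65
t 2.35 TCP rack mm [-76.4 -42.2 283.9] world [573.2  81.  283.9] F rack [-0.21  0.49 -0.17] open 0.65 z azim -7.3 tilt [-0.9999 -0.0143 -0.0052] j7 -0.22 Mom [ 0.06  0.04 -0.03]
```

```bash
python3 -m handwheel '[{"tx":0,"ty":-7,"tz":14,"spin":0},{"tx":0,"ty":-6,"tz":14,"spin":0},{"tx":0,"ty":0,"tz":0,"spin":0},{"tx":0,"ty":0,"tz":0,"spin":0}]' ; python3 rk.py
python3 - <<'E'
from h import *
r=np.load('rack.npz');R,O=r['R'],r['O']
a=snap('scene')
L=(cloud(a)-O)@R;H=cv2.cvtColor(a['img'],cv2.COLOR_BGR2HSV)
h=(H[...,0]<18)&(H[...,0]>5)&(H[...,1]>150)&(L[...,2]>.185)&(L[...,2]<.23)&(abs(L[...,0]+.05)<.04)&(abs(L[...,1]+.055)<.04)
P=L[h]*1e3;print('block',len(P),P.min(0).round(1),P.max(0).round(1),np.median(P[:,2]))
A=cv2.resize(a['img'][70:230,190:350],None,fx=3.7,fy=3.7,interpolation=cv2.INTER_CUBIC);cv2.imwrite('pics/5.png',A)
E
```

```text
time: 2.85
tcp_pos: [0.6002, 0.067, 0.2828]
ee_rot: [0.039, 0.709, -0.048, 0.703]
contact_force: [-0.4, 0.3, -0.7]
opening: 0.647
t 2.85 TCP rack mm [-47.8 -52.6 282.8] world [600.2  67.  282.8] F rack [-0.39  0.21 -0.67] open 0.647 z azim -7.04 tilt [-0.9999 -0.0138 -0.0074] j7 -0.16 Mom [-0.03 -0.01 -0.01]
block 151 [-53.1 -76.5 191.5] [-39.2 -32.1 220.6] 210.19441730475387
```

View pics/5.png

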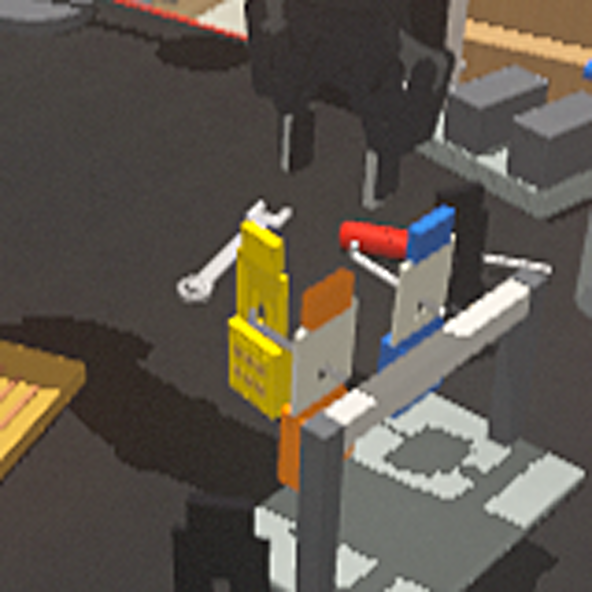

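The gripper straddles the orange block, with the jaws at crop (300,150) and (375,190) above the block at (328,298). Descending.

```bash
python3 -m handwheel '[{"tx":25,"ty":-3,"tz":0,"spin":0},{"tx":25,"ty":0,"tz":0,"spin":0},{"tx":25,"ty":0,"tz":0,"spin":0},{"tx":10,"ty":0,"tz":0,"spin":0},{"tx":5,"ty":0,"tz":0,"spin":0},{"tx":0,"ty":0,"tz":0,"spin":0},{"tx":0,"ty":0,"tz":0,"spin":0}]' ; python3 rk.py
python3 - <<'E'
from h import *
r=np.load('rack.npz');R,O=r['R'],r['O']
a=snap('scene')
A=cv2.resize(a['img'][90:210,210:330],None,fx=4.9,fy=4.9,interpolation=cv2.INTER_CUBIC);cv2.imwrite('pics/6.png',A)
E
```

```text
time: 3.78
tcp_pos: [0.5995, 0.0672, 0.1932]
ee_rot: [0.038, 0.707, -0.045, 0.704]
contact_force: [-0.1, -0.3, 0.1]
opening: 0.653
t 3.77 TCP rack mm [-48.6 -52.5 193.2] world [599.5  67.2 193.2] F rack [-0.06 -0.36  0.14] open 0.653 z azim -6.69 tilt [-0.9999 -0.0101 -0.0037] j7 -0.11 Mom [ 0.02 -0.03 -0.02]
```

View pics/6.png

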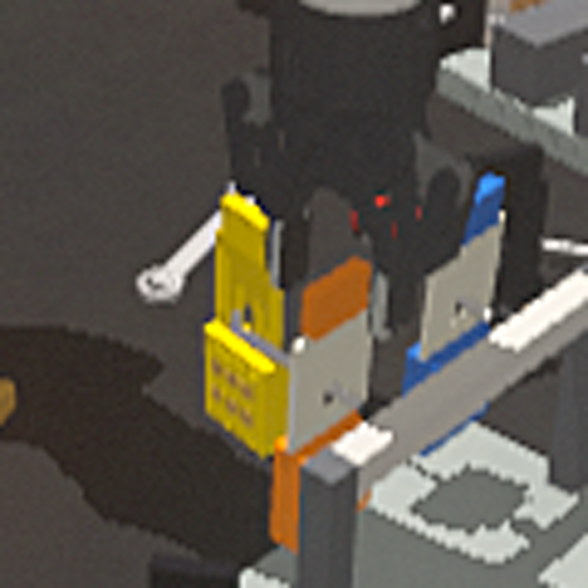

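```bash
python3 -m handwheel '[{"tx":4,"ty":-2,"tz":0,"spin":0.011},{"tx":0,"ty":0,"tz":0,"spin":0},{"tx":0,"ty":0,"tz":0,"spin":0}]' 0.75; python3 rk.py;python3 -m handwheel '[{"tx":0,"ty":0,"tz":0,"spin":0},{"tx":0,"ty":0,"tz":0,"spin":0}]' 0.85; python3 rk.py;python3 -m handwheel '[{"tx":0,"ty":0,"tz":0,"spin":0},{"tx":0,"ty":0,"tz":0,"spin":0},{"tx":0,"ty":0,"tz":0,"spin":0},{"tx":0,"ty":0,"tz":0,"spin":0}]' 1; python3 rk.py
```

```text
time: 4.2
tcp_pos: [0.5997, 0.0649, 0.1898]
ee_rot: [0.042, 0.707, -0.049, 0.705]
contact_force: [0.0, -0.4, -0.7]
opening: 0.251
t 4.2 TCP rack mm [-48.1 -54.7 189.8] world [599.7  64.9 189.8] F rack [ 0.06 -0.43 -0.74] open 0.251 z azim -7.39 tilt [-1.     -0.0094 -0.0022] j7 -0.11 Mom [-0.03  0.   -0.05]
time: 4.45
tcp_pos: [0.5998, 0.0649, 0.1899]
ee_rot: [0.042, 0.707, -0.049, 0.705]
contact_force: [0.4, 1.1, 0.9]
opening: 0.156
t 4.45 TCP rack mm [-48.  -54.7 189.9] world [599.8  64.9 189.9] F rack [0.25 1.17 0.92] open 0.156 z azim -7.38 tilt [-1.     -0.0094 -0.0021] j7 -0.11 Mom [-0.03  0.03  0.03]
time: 4.95
tcp_pos: [0.5998, 0.065, 0.19]
ee_rot: [0.042, 0.707, -0.049, 0.705]
contact_force: [0.6, 0.2, 0.4]
opening: 0.104
t 4.95 TCP rack mm [-48.  -54.6 190. ] world [599.8  65.  190. ] F rack [0.57 0.28 0.35] open 0.104 z azim -7.38 tilt [-1.     -0.0093 -0.0021] j7 -0.11 Mom [-0.03  0.08 -0.03]
```

```bash
python3 -m handwheel '[{"tx":-2,"ty":0,"tz":0,"spin":0},{"tx":-2,"ty":0,"tz":0,"spin":0},{"tx":-1.5,"ty":0,"tz":0,"spin":0},{"tx":0,"ty":0,"tz":0,"spin":0}]'; python3 rk.py;python3 -m handwheel '[{"tx":-0.5,"ty":0,"tz":-5,"spin":0},{"tx":-0.5,"ty":0,"tz":-5,"spin":0},{"tx":-0.5,"ty":0,"tz":-5,"spin":0},{"tx":0,"ty":0,"tz":0,"spin":0}]'; python3 rk.py
```

```text
time: 5.45
tcp_pos: [0.5995, 0.065, 0.1955]
ee_rot: [0.042, 0.707, -0.049, 0.704]
contact_force: [0.1, -0.0, -0.4]
opening: 0.102
t 5.45 TCP rack mm [-48.3 -54.7 195.5] world [599.5  65.  195.5] F rack [ 0.07 -0.03 -0.39] open 0.102 z azim -7.38 tilt [-0.9999 -0.0096 -0.0029] j7 -0.11 Mom [ 0.06 -0.02  0.02]
time: 5.95
tcp_pos: [0.583, 0.0671, 0.197]
ee_rot: [0.042, 0.707, -0.049, 0.704]
contact_force: [0.5, 0.1, -0.8]
opening: 0.102
t 5.95 TCP rack mm [-64.9 -54.7 197. ] world [583.   67.1 197. ] F rack [ 0.48  0.12 -0.81] open 0.102 z azim -7.37 tilt [-0.9999 -0.0096 -0.0036] j7 -0.13 Mom [0.01 0.01 0.01]
```

```bash
python3 -m handwheel '[{"tx":-0.5,"ty":0,"tz":-5,"spin":0},{"tx":-0.5,"ty":0,"tz":-5,"spin":0},{"tx":0,"ty":0,"tz":0,"spin":0}]'; python3 rk.py;python3 -m handwheel '[{"tx":-0.6,"ty":0,"tz":-5,"spin":0},{"tx":-0.6,"ty":0,"tz":-5,"spin":0},{"tx":-0.6,"ty":0,"tz":-5,"spin":0},{"tx":0,"ty":0,"tz":0,"spin":0}]'; python3 rk.py
```

```text
time: 6.32
tcp_pos: [0.5724, 0.0685, 0.1982]
ee_rot: [0.042, 0.707, -0.049, 0.704]
contact_force: [0.2, -0.5, -1.0]
opening: 0.107
t 6.33 TCP rack mm [-75.6 -54.6 198.2] world [572.4  68.5 198.2] F rack [ 0.27 -0.52 -0.96] open 0.107 z azim -7.37 tilt [-0.9999 -0.0095 -0.0034] j7 -0.14 Mom [0.   0.05 0.  ]
time: 6.82
tcp_pos: [0.5565, 0.0706, 0.2002]
ee_rot: [0.042, 0.707, -0.049, 0.704]
contact_force: [-0.2, 0.1, 0.3]
opening: 0.107
t 6.83 TCP rack mm [-91.7 -54.6 200.2] world [556.5  70.6 200.2] F rack [-0.23  0.04  0.34] open 0.107 z azim -7.37 tilt [-0.9999 -0.0095 -0.0034] j7 -0.16 Mom [ 0.06  0.03 -0.03]
```

```bash
python3 -m handwheel '[{"tx":1,"ty":0,"tz":0,"spin":0},{"tx":1,"ty":0,"tz":0,"spin":0},{"tx":0,"ty":0,"tz":0,"spin":0}]'; python3 rk.py;python3 -m handwheel '[{"tx":0.7,"ty":0,"tz":0,"spin":0},{"tx":0,"ty":0,"tz":0,"spin":0}]' >/dev/null; python3 rk.py;python3 -m handwheel '[{"tx":0.5,"ty":0,"tz":0,"spin":0},{"tx":0,"ty":0,"tz":0,"spin":0}]'>/dev/null; python3 rk.py
```

```text
time: 7.2
tcp_pos: [0.5567, 0.0706, 0.1981]
ee_rot: [0.042, 0.707, -0.049, 0.704]
contact_force: [-0.2, -0.4, -0.7]
opening: 0.104
t 7.2 TCP rack mm [-91.4 -54.6 198.1] world [556.7  70.6 198.1] F rack [-0.14 -0.43 -0.7 ] open 0.104 z azim -7.37 tilt [-1.     -0.0095 -0.003 ] j7 -0.16 Mom [ 0.03 -0.02 -0.05]
t 7.45 TCP rack mm [-91.3 -54.7 197.2] world [556.8  70.5 197.2] F rack [-0.13  0.15 -1.  ] open 0.104 z azim -7.38 tilt [-0.9999 -0.0097 -0.0031] j7 -0.16 Mom [0.   0.02 0.03]
t 7.7 TCP rack mm [-91.3 -54.7 196.7] world [556.8  70.5 196.7] F rack [-0.82  0.27 -0.27] open 0.108 z azim -7.38 tilt [-0.9999 -0.0096 -0.003 ] j7 -0.16 Mom [ 0.01 -0.05  0.05]
```

```bash
python3 -m handwheel '[{"tx":0.5,"ty":0,"tz":0,"spin":0},{"tx":0,"ty":0,"tz":0,"spin":0}]'>/dev/null; python3 rk.py|cut -c1-110;python3 -m handwheel '[{"tx":0.5,"ty":0,"tz":0,"spin":0},{"tx":0,"ty":0,"tz":0,"spin":0}]'>/dev/null; python3 rk.py|cut -c1-110
```

```text
t 7.95 TCP rack mm [-91.3 -54.7 196.2] world [556.9  70.5 196.2] F rack [-0.52 -0.16 -0.63] open 0.102 z azim 
t 8.2 TCP rack mm [-91.3 -54.7 195.7] world [556.9  70.5 195.7] F rack [ 0.51  0.07 -0.75] open 0.104 z azim -
```

```bash
python3 -m handwheel '[{"tx":0.4,"ty":0,"tz":0,"spin":0},{"tx":0,"ty":0,"tz":0,"spin":0}]'>/dev/null; python3 rk.py|cut -c1-110
```

```text
t 8.45 TCP rack mm [-91.3 -54.7 195.2] world [556.8  70.5 195.2] F rack [-0.13 -0.27 -1.22] open 0.103 z azim
```

```bash
python3 -m handwheel '[{"tx":0.4,"ty":0,"tz":0,"spin":0},{"tx":0,"ty":0,"tz":0,"spin":0}]'>/dev/null; python3 rk.py|cut -c1-110
```

```text
t 8.7 TCP rack mm [-91.3 -54.7 194.8] world [556.9  70.5 194.8] F rack [-0.32 -0.2  -0.65] open 0.108 z azim -
```

```bash
python3 -m handwheel '[{"tx":0.4,"ty":0,"tz":0,"spin":0},{"tx":0,"ty":0,"tz":0,"spin":0}]'>/dev/null; python3 rk.py|cut -c1-110
```

```text
t 8.95 TCP rack mm [-91.3 -54.7 194.4] world [556.9  70.5 194.4] F rack [-0.07 -0.08 -0.89] open 0.108 z azim
```

```bash
python3 -m handwheel '[{"tx":0.2,"ty":0,"tz":0,"spin":0},{"tx":0,"ty":0,"tz":0,"spin":0}]'>/dev/null; python3 rk.py|cut -c1-110
```

```text
t 9.2 TCP rack mm [-91.3 -54.7 194.2] world [556.9  70.5 194.2] F rack [-0.07 -0.08 -1.06] open 0.104 z azim -
```

```bash
python3 -m handwheel '[{"tx":0.5,"ty":0,"tz":0,"spin":0},{"tx":0,"ty":0,"tz":0,"spin":0}]'>/dev/null; python3 rk.py|cut -c1-110
```

```text
t 9.45 TCP rack mm [-91.3 -54.7 193.7] world [556.9  70.5 193.7] F rack [-0.56 -0.35 -0.15] open 0.103 z azim
```

```bash
python3 -m handwheel '[{"tx":0.4,"ty":0,"tz":0,"spin":0},{"tx":0,"ty":0,"tz":0,"spin":0}]'>/dev/null; python3 rk.py|cut -c1-110
```

```text
t 9.7 TCP rack mm [-91.2 -54.7 193.4] world [557.   70.5 193.4] F rack [ 0.03 -0.43  0.03] open 0.1 z azim -7.
```

```bash
python3 -m handwheel '[{"tx":0.3,"ty":0,"tz":0,"spin":0},{"tx":0,"ty":0,"tz":0,"spin":0}]'>/dev/null; python3 rk.py|cut -c1-110
```

```text
t 9.95 TCP rack mm [-91.2 -54.7 193.3] world [557.   70.5 193.3] F rack [-1.11 -0.26  0.42] open 0.104 z azim
```

```bash
python3 -m handwheel '[{"tx":0.4,"ty":0,"tz":0,"spin":0},{"tx":0,"ty":0,"tz":0,"spin":0}]'>/dev/null; python3 rk.py|cut -c1-110
```

```text
t 10.2 TCP rack mm [-91.2 -54.7 193.1] world [557.   70.5 193.1] F rack [-0.51  0.59  2.18] open 0.105 z azim
```

```bash
python3 -m handwheel '[{"tx":0.3,"ty":0,"tz":0,"spin":0},{"tx":0,"ty":0,"tz":0,"spin":0}]'>/dev/null; python3 rk.py|cut -c1-110
```

```text
t 10.45 TCP rack mm [-91.1 -54.7 193. ] world [557.   70.4 193. ] F rack [-1.44 -0.09  2.98] open 0.101 z azim
```

```bash
python3 -m handwheel '[{"tx":-3,"ty":0,"tz":0,"spin":0},{"tx":-3,"ty":0,"tz":0,"spin":0},{"tx":-2,"ty":0,"tz":0,"spin":0},{"tx":0,"ty":0,"tz":0,"spin":0}]'>/dev/null; python3 rk.py|cut -c1-110
```

```text
t 10.95 TCP rack mm [-91.1 -54.6 201. ] world [557.   70.5 201. ] F rack [ 1.07  0.09 -1.71] open 0.106 z azim
```

```bash
python3 -m handwheel '[{"tx":-0.7,"ty":0,"tz":0,"spin":0},{"tx":-0.3,"ty":0,"tz":-4,"spin":0},{"tx":-0.3,"ty":0,"tz":-4,"spin":0},{"tx":0,"ty":0,"tz":0,"spin":0}]'>/dev/null; python3 rk.py|cut -c1-110
```

```text
t 11.45 TCP rack mm [-100.1  -54.6  202.1] world [548.1  71.7 202.1] F rack [ 0.11  0.26 -1.08] open 0.105 z a
```

```bash
python3 -m handwheel '[{"tx":-0.8,"ty":0,"tz":0,"spin":0},{"tx":-0.6,"ty":0,"tz":0,"spin":0},{"tx":0,"ty":0,"tz":0,"spin":0}]'>/dev/null; python3 rk.py|cut -c1-110
```

```text
t 11.82 TCP rack mm [-99.9 -54.5 203.7] world [548.3  71.7 203.7] F rack [-1.14  0.3  -1.42] open 0.104 z azim
```

```bash
python3 -m handwheel '[{"tx":-0.6,"ty":0,"tz":0,"spin":0},{"tx":0,"ty":0,"tz":0,"spin":0}]'>/dev/null; python3 rk.py|cut -c1-110
```

```text
t 12.07 TCP rack mm [-99.8 -54.6 204.3] world [548.4  71.6 204.3] F rack [-0.98 -0.13 -0.83] open 0.105 z azim
```

```bash
python3 -m handwheel '[{"tx":-0.5,"ty":0,"tz":0,"spin":0},{"tx":0,"ty":0,"tz":0,"spin":0}]'>/dev/null; python3 rk.py|cut -c1-110
```

```text
t 12.32 TCP rack mm [-99.8 -54.6 204.8] world [548.4  71.6 204.8] F rack [ 0.3   0.61 -0.96] open 0.103 z azim
```

```bash
python3 -m handwheel '[{"tx":-0.4,"ty":0,"tz":0,"spin":0},{"tx":0,"ty":0,"tz":0,"spin":0}]'>/dev/null; python3 rk.py|cut -c1-110
```

```text
t 12.57 TCP rack mm [-99.9 -54.6 205.2] world [548.4  71.6 205.2] F rack [-1.16  1.38 -1.19] open 0.104 z azim
```

```bash
python3 -m handwheel '[{"tx":-0.3,"ty":0,"tz":0,"spin":0},{"tx":0,"ty":0,"tz":0,"spin":0}]'>/dev/null; python3 rk.py|cut -c1-110
```

```text
t 12.82 TCP rack mm [-99.9 -54.6 205.5] world [548.3  71.6 205.5] F rack [-0.15  0.1  -0.56] open 0.102 z azim
```

```bash
python3 -m handwheel '[{"tx":-0.3,"ty":0,"tz":0,"spin":0},{"tx":0,"ty":0,"tz":0,"spin":0}]'>/dev/null; python3 rk.py|cut -c1-110
```

```text
t 13.07 TCP rack mm [-99.9 -54.6 205.6] world [548.3  71.6 205.6] F rack [ 0.44  1.27 -2.66] open 0.104 z azim
```

```bash
python3 -m handwheel '[{"tx":-0.3,"ty":0,"tz":0,"spin":0},{"tx":0,"ty":0,"tz":0,"spin":0}]'>/dev/null; python3 rk.py|cut -c1-110
```

```text
t 13.32 TCP rack mm [-99.9 -54.6 205.8] world [548.3  71.6 205.8] F rack [ 0.3  -0.57 -2.59] open 0.106 z azim
```

```bash
python3 -m handwheel '[{"tx":-0.3,"ty":0,"tz":0,"spin":0},{"tx":0,"ty":0,"tz":0,"spin":0}]'>/dev/null; python3 rk.py|cut -c1-110
```

```text
t 13.57 TCP rack mm [-99.9 -54.6 205.9] world [548.3  71.6 205.9] F rack [ 0.75 -0.33 -3.38] open 0.102 z azim
```

```bash
python3 -m handwheel '[{"tx":1,"ty":0,"tz":0,"spin":0},{"tx":0,"ty":0,"tz":-3,"spin":0},{"tx":-0.2,"ty":0,"tz":-2,"spin":0},{"tx":-0.2,"ty":0,"tz":-2,"spin":0},{"tx":0,"ty":0,"tz":0,"spin":0}]'>/dev/null; python3 rk.py|cut -c1-110
```

```text
t 14.2 TCP rack mm [-107.5  -54.6  205.9] world [540.8  72.6 205.9] F rack [ 0.38 -0.59 -0.65] open 0.106 z az
```

```bash
python3 -m handwheel '[{"tx":-0.4,"ty":0,"tz":0,"spin":0},{"tx":0,"ty":0,"tz":0,"spin":0}]'>/dev/null; python3 rk.py|cut -c1-110
```

```text
t 14.45 TCP rack mm [-107.6  -54.6  206.2] world [540.7  72.6 206.2] F rack [-0.48  0.01 -1.61] open 0.104 z a
```

```bash
python3 -m handwheel '[{"tx":-0.4,"ty":0,"tz":0,"spin":0},{"tx":0,"ty":0,"tz":0,"spin":0}]'>/dev/null; python3 rk.py|cut -c1-110
```

```text
t 14.7 TCP rack mm [-107.6  -54.6  206.4] world [540.7  72.6 206.4] F rack [ 0.92  1.05 -3.13] open 0.105 z az
```

```bash
python3 -m handwheel '[{"tx":0.6,"ty":0,"tz":0,"spin":0},{"tx":0.5,"ty":0,"tz":-1,"spin":0},{"tx":0,"ty":0,"tz":0,"spin":0}]'>/dev/null; python3 rk.py|cut -c1-110
```

```text
t 15.07 TCP rack mm [-108.5  -54.6  205.4] world [539.8  72.7 205.4] F rack [-0.55  0.86 -0.82] open 0.105 z a
```

```bash
python3 -m handwheel '[{"tx":0,"ty":0,"tz":-1.5,"spin":0},{"tx":0,"ty":0,"tz":0,"spin":0}]'>/dev/null; python3 rk.py|cut -c1-110
```

```text
t 15.32 TCP rack mm [-110.1  -54.6  205.6] world [538.2  72.9 205.6] F rack [ 0.3  -0.27 -1.19] open 0.106 z a
```

```bash
python3 -m handwheel '[{"tx":0,"ty":0,"tz":-1,"spin":0},{"tx":0,"ty":0,"tz":0,"spin":0}]'>/dev/null; python3 rk.py|cut -c1-110
```

```text
t 15.57 TCP rack mm [-111.1  -54.6  205.6] world [537.2  73.1 205.6] F rack [-0.57  0.67 -0.87] open 0.107 z a
```

```bash
python3 -m handwheel '[{"tx":0,"ty":0,"tz":-1,"spin":0},{"tx":0,"ty":0,"tz":0,"spin":0}]'>/dev/null; python3 rk.py|cut -c1-110
```

```text
t 15.82 TCP rack mm [-112.2  -54.6  205.7] world [536.1  73.2 205.7] F rack [-0.12  0.8  -0.75] open 0.106 z a
```

```bash
python3 -m handwheel '[{"tx":0,"ty":0,"tz":-1,"spin":0},{"tx":0,"ty":0,"tz":0,"spin":0}]'>/dev/null; python3 rk.py|cut -c1-110
```

```text
t 16.07 TCP rack mm [-113.2  -54.6  205.7] world [535.1  73.4 205.7] F rack [ 0.71 -0.6  -0.6 ] open 0.104 z a
```

```bash
python3 -m handwheel '[{"tx":0,"ty":0,"tz":-1,"spin":0},{"tx":0,"ty":0,"tz":0,"spin":0}]'>/dev/null; python3 rk.py|cut -c1-110
```

```text
t 16.32 TCP rack mm [-114.3  -54.6  205.7] world [534.   73.5 205.7] F rack [ 0.77 -0.27  0.3 ] open 0.105 z a
```

```bash
python3 -m handwheel '[{"tx":-0.3,"ty":0,"tz":-0.6,"spin":0},{"tx":0,"ty":0,"tz":0,"spin":0}]'>/dev/null; python3 rk.py|cut -c1-110
```

```text
t 16.57 TCP rack mm [-115.   -54.6  206. ] world [533.4  73.6 206. ] F rack [-0.33 -0.04 -1.38] open 0.104 z a
```

```bash
python3 -m handwheel '[{"tx":0,"ty":0,"tz":-1,"spin":0},{"tx":0,"ty":0,"tz":0,"spin":0}]'>/dev/null; python3 rk.py|cut -c1-110
```

```text
t 16.82 TCP rack mm [-116.   -54.6  206. ] world [532.3  73.7 206. ] F rack [-0.02  0.24 -0.73] open 0.103 z a
```

```bash
python3 -m handwheel '[{"tx":0,"ty":0,"tz":-1,"spin":0},{"tx":0,"ty":0,"tz":0,"spin":0}]'>/dev/null; python3 rk.py|cut -c1-110
```

```text
t 17.07 TCP rack mm [-117.1  -54.6  206. ] world [531.3  73.8 206. ] F rack [-0.99 -0.98 -0.38] open 0.104 z a
```

```bash
python3 -m handwheel '[{"tx":0,"ty":0,"tz":-1.5,"spin":0},{"tx":0,"ty":0,"tz":0,"spin":0}]'>/dev/null; python3 rk.py|cut -c1-110
```

```text
t 17.32 TCP rack mm [-118.7  -54.7  206. ] world [529.6  74.  206. ] F rack [ 0.37 -0.64 -1.37] open 0.104 z a
```

```bash
python3 -m handwheel '[{"tx":0,"ty":0,"tz":-1.5,"spin":0},{"tx":0,"ty":0,"tz":0,"spin":0}]'>/dev/null; python3 rk.py|cut -c1-110
```

```text
t 17.57 TCP rack mm [-120.4  -54.6  206. ] world [528.   74.2 206. ] F rack [ 0.22 -0.03 -0.64] open 0.107 z a
```

```bash
python3 -m handwheel '[{"tx":0,"ty":0,"tz":-3,"spin":0},{"tx":0,"ty":0,"tz":0,"spin":0}]'>/dev/null; python3 rk.py|cut -c1-110
```

```text
t 17.82 TCP rack mm [-123.6  -54.6  206. ] world [524.8  74.7 206. ] F rack [ 0.39 -0.61 -1.18] open 0.104 z a
```

```bash
python3 -m handwheel '[{"tx":0,"ty":0,"tz":-4,"spin":0},{"tx":0,"ty":0,"tz":-4,"spin":0},{"tx":0,"ty":0,"tz":0,"spin":0}]'>/dev/null; python3 rk.py|cut -c1-110
```

```text
t 18.2 TCP rack mm [-132.3  -54.7  206. ] world [516.2  75.7 206. ] F rack [ 0.55 -0.32 -1.5 ] open 0.105 z az
```

```bash
python3 -m handwheel '[{"tx":0,"ty":0,"tz":-8,"spin":0},{"tx":0,"ty":0,"tz":-8,"spin":0},{"tx":0,"ty":0,"tz":-8,"spin":0},{"tx":0,"ty":0,"tz":-8,"spin":0},{"tx":0,"ty":0,"tz":0,"spin":0},{"tx":0,"ty":0,"tz":0,"spin":0}]'>/dev/null; python3 rk.py
python3 - <<'E'
from h import *
a=snap('scene');b=snap('top')
A=cv2.resize(a['img'][90:240,190:340],None,fx=3.4,fy=3.4,interpolation=cv2.INTER_CUBIC);cv2.imwrite('pics/7.png',A)
W=cloud(b);H=cv2.cvtColor(b['img'],cv2.COLOR_BGR2HSV)
c=np.zeros(H.shape[:2],bool);c[195:265,328:392]=True
bl=(H[...,0]>95)&(H[...,0]<125)&(H[...,1]>100)&c
B=cv2.resize(b['img'][190:270,320:400],None,fx=6,fy=6,interpolation=cv2.INTER_CUBIC);cv2.imwrite('pics/8.png',B)
for lo,hi in((.004,.02),(.045,.07)):
    P=W[bl&(W[...,2]>lo)&(W[...,2]<hi)];print(len(P),cv2.minAreaRect((P[:,:2]*1e3).astype(np.float32)),np.median(P[:,2]))
W=cloud(a);H=cv2.cvtColor(a['img'],cv2.COLOR_BGR2HSV);c=np.zeros(H.shape[:2],bool);c[230:300,110:200]=True
bl=(H[...,0]>95)&(H[...,0]<125)&(H[...,1]>100)&c
for lo,hi in((.004,.02),(.045,.07)):
    P=W[bl&(W[...,2]>lo)&(W[...,2]<hi)];print('scene',len(P),cv2.minAreaRect((P[:,:2]*1e3).astype(np.float32)),np.median(P[:,2]))
E
```

```text
t 18.95 TCP rack mm [-167.   -54.5  206.3] world [481.8  80.3 206.3] F rack [ 0.54 -0.2  -1.84] open 0.1 z azim -7.36 tilt [-1.     -0.0089 -0.0032] j7 -0.28 Mom [ 0.04  0.02 -0.05]
1539 ((470.6174011230469, -254.8013153076172), (110.62866973876953, 130.16839599609375), 83.93235778808594) 0.012151604558673368
234 ((500.24530029296875, -258.2975158691406), (75.30928802490234, 36.358360290527344), 83.84208679199219) 0.057384971932967044
scene 951 ((475.18450927734375, -254.9371337890625), (109.5508041381836, 130.7669677734375), 83.62037658691406) 0.013123115393464224
scene 423 ((503.8917236328125, -258.0326232910156), (74.4048080444336, 39.534645080566406), 84.2942123413086) 0.05544247785556855
```

View pics/7.png

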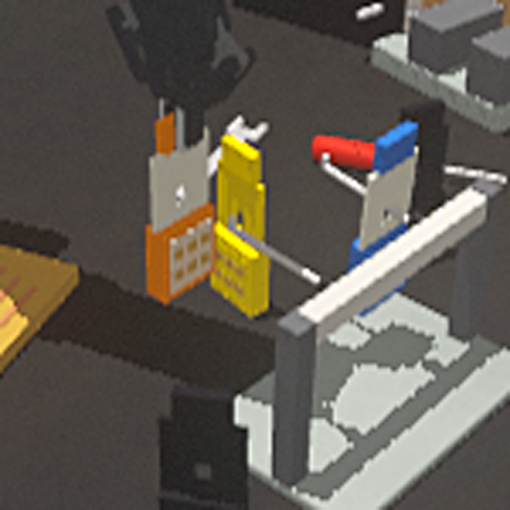

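View pics/8.png

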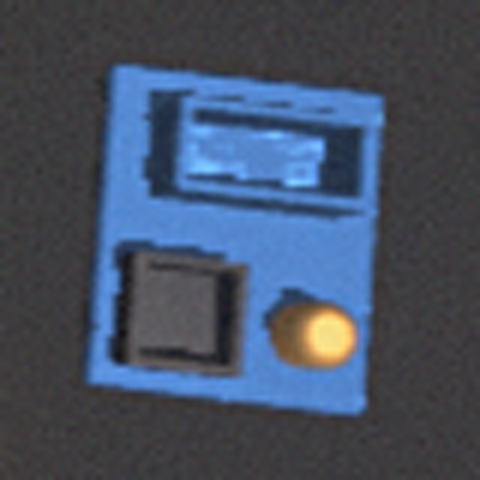

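Picture 7 shows the orange case free of the peg and upright in the jaws at (180,220), with the blue case still hanging at (385,215). Picture 8 shows the empty bay at (275,150), the cup at (185,310) and the stud at (320,335). Now over to the bay.

```bash
python3 -m handwheel '[{"tx":-10,"ty":0,"tz":0,"spin":-0.021},{"tx":-10,"ty":-20,"tz":3,"spin":0},{"tx":0,"ty":-40,"tz":7,"spin":0},{"tx":0,"ty":-40,"tz":7,"spin":0},{"tx":0,"ty":-40,"tz":7,"spin":0},{"tx":0,"ty":-40,"tz":7,"spin":0},{"tx":0,"ty":-40,"tz":7,"spin":0},{"tx":0,"ty":-40,"tz":7,"spin":0},{"tx":0,"ty":-40,"tz":6,"spin":0},{"tx":0,"ty":-20,"tz":3,"spin":0},{"tx":0,"ty":0,"tz":0,"spin":0},{"tx":0,"ty":0,"tz":0,"spin":0}]'>/dev/null; python3 rk.py
```

```text
t 20.55 TCP rack mm [-104.  -397.1  239.6] world [ 500.5 -267.5  239.6] F rack [ 0.52  0.85 -1.42] open 0.105 z azim -6.5 tilt [-0.9999 -0.012   0.0065] j7 0.51 Mom [0.05 0.02 0.04]
```

```bash
cat > meas.py <<'E'
from h import *
s=state();M=Rn.from_quat(s['ee_rot']).as_matrix()
az=-6.1;R=Rn.from_euler('z',az,degrees=True).as_matrix();T=s['tcp_pos']*1e3
print('T',T.round(1),'azim',np.degrees(np.arctan2(M[1,2],M[0,2])).round(2))
bt=R.T@np.array([500.3,-258.2,0]);bs=R.T@np.array([504.4,-258.1,0]);t=R.T@T
print('in bay axes: tcp',t.round(1),'bay(top)',bt.round(1),'bay(scene)',bs.round(1))
for n in('scene','top'):
    c=snap(n);W=cloud(c);H=cv2.cvtColor(c['img'],cv2.COLOR_BGR2HSV)
    L=(W*1e3)@R-t; L[...,2]+=T[2]-(T[2]-131)-0   # z: now relative to case underside
    o=(H[...,0]<20)&(H[...,0]>3)&(H[...,1]>130)&(abs(L[...,0])<40)&(abs(L[...,1])<60)&(L[...,2]>-20)&(L[...,2]<175)
    P=L[o];print(n,len(P),'z',np.percentile(P[:,2],[1,50,99]).round(1))
    B=P[P[:,2]<72];print(' box x pct',np.percentile(B[:,0],[2,25,50,75,98]).round(1),'y',np.percentile(B[:,1],[2,25,50,75,98]).round(1),'z',np.percentile(B[:,2],[2,98]).round(1))
    f=B[(B[:,1]>-25)&(B[:,1]<25)&(B[:,2]<60)&(B[:,2]>6)]
    if len(f)>30: print(' +x face x vs y,z',np.linalg.lstsq(np.c_[np.ones(len(f)),f[:,1:]-[0,33]],f[:,0],rcond=None)[0].round(3),len(f))
    f=B[(B[:,0]>-8)&(B[:,0]<8)&(B[:,2]<60)&(B[:,2]>6)]
    if len(f)>20: print(' -y face y',np.median(f[:,1]).round(1),len(f))
    w=(H[...,1]<60)&(H[...,2]>110)&(abs(L[...,0])<12)&(abs(L[...,1])<45)&(L[...,2]>75)&(L[...,2]<128)
    P=L[w]
    if len(P)>20: print(' tab x',np.median(P[:,0]).round(1),'y',np.percentile(P[:,1],[2,98]).round(1),len(P))
E
python3 meas.py
python3 - <<'E'
from h import *
a=load('scene');A=cv2.resize(a['img'][150:310,100:260],None,fx=3.7,fy=3.7,interpolation=cv2.INTER_CUBIC);cv2.imwrite('pics/9.png',A)
E
```

```text
T [ 500.5 -267.5  239.6] azim -6.5
in bay axes: tcp [ 526.  -212.8  239.6] bay(top) [ 524.9 -203.6    0. ] bay(scene) [ 529. -203.    0.]
scene 563 z [  3.1  59.2 159.6]
 box x pct [-6.5  7.9 11.4 12.5 14.4] y [-30.  -27.8 -12.2  12.   28.4] z [ 3.4 68.1]
 +x face x vs y,z [ 1.3035e+01  1.4000e-02 -7.0000e-03] 98
 -y face y -29.5 65
 tab x 2.8 y [-29.4  28.9] 558
top 307 z [  4.3  65.8 159.7]
 box x pct [-12.2  -9.7  -5.9  -0.4   8.6] y [-25.7   5.6  25.1  29.1  29.8] z [ 5.3 68.5]
 -y face y 29.2 54
 tab x -3.0 y [-5.  29.9] 69
```

View pics/9.png

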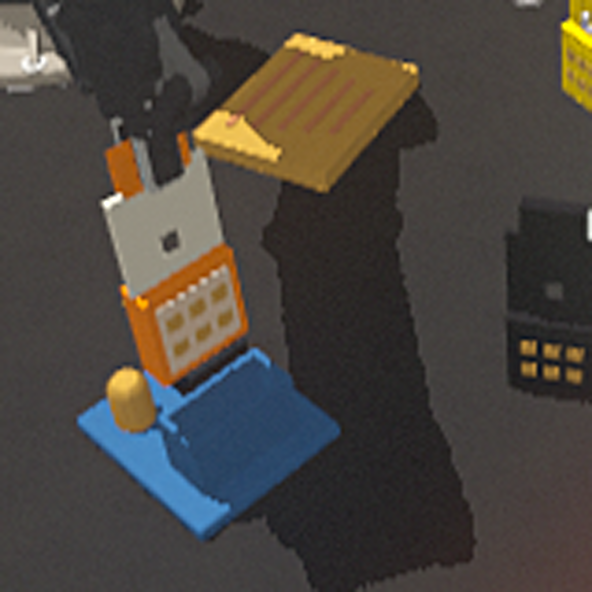

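```bash
python3 -m handwheel '[{"tx":0,"ty":5,"tz":0.4,"spin":-0.007},{"tx":0,"ty":4.6,"tz":0,"spin":0},{"tx":15,"ty":0,"tz":0,"spin":0},{"tx":15,"ty":0,"tz":0,"spin":0},{"tx":8,"ty":0,"tz":0,"spin":0},{"tx":0,"ty":0,"tz":0,"spin":0},{"tx":0,"ty":0,"tz":0,"spin":0}]'>/dev/null; python3 rk.py; python3 meas.py
python3 - <<'E'
from h import *
a=load('scene');b=load('top')
A=cv2.resize(a['img'][190:290,110:190],None,fx=5,fy=5,interpolation=cv2.INTER_CUBIC);B=cv2.resize(b['img'][190:270,320:384],None,fx=6.25,fy=6.25,interpolation=cv2.INTER_CUBIC);cv2.imwrite('pics/10.png',np.hstack([A[:500],B[:500]]))
E
```

```text
t 21.52 TCP rack mm [-103.7 -383.6  197.6] world [ 502.5 -254.1  197.6] F rack [-0.15  0.67 -1.07] open 0.102 z azim -5.74 tilt [-0.9999 -0.0106  0.0041] j7 0.53 Mom [0.01 0.05 0.03]
T [ 502.5 -254.1  197.6] azim -5.74
in bay axes: tcp [ 526.6 -199.3  197.6] bay(top) [ 524.9 -203.6    0. ] bay(scene) [ 529. -203.    0.]
scene 501 z [  2.   60.  159.5]
 box x pct [-6.5  7.2 11.  12.2 14.1] y [-29.8 -28.2 -13.1  11.4  28.8] z [ 3.2 68.2]
 +x face x vs y,z [ 1.2797e+01  1.4000e-02 -3.0000e-03] 84
 -y face y -29.5 55
 tab x 2.7 y [-29.5  29.3] 481
top 249 z [  7.   65.7 160.5]
 box x pct [-12.5 -10.2  -6.9  -1.8   7.6] y [-23.9   6.3  24.9  29.2  29.9] z [ 7.2 68. ]
 -y face y 29.3 46
 tab x -3.4 y [-4.6 30. ] 52
```

View pics/10.png

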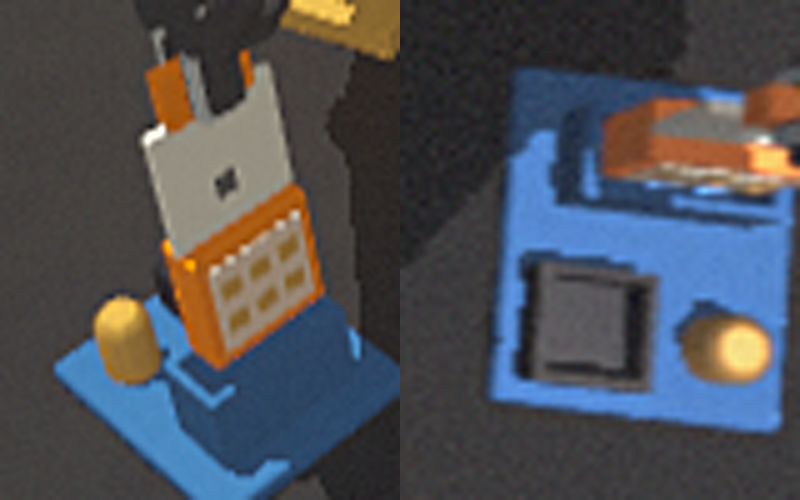

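Picture 10 shows the case hanging over the bay, its lower left corner at (215,365), with the rim just beneath it and slightly too far in +y. That agrees with the numbers, so I correct y by -4 mm.

```bash
python3 -m handwheel '[{"tx":0,"ty":-3.9,"tz":0,"spin":0.006},{"tx":0,"ty":0,"tz":0,"spin":0},{"tx":0,"ty":0,"tz":0,"spin":0},{"tx":0,"ty":0,"tz":0,"spin":0}]'>/dev/null; python3 meas.py
```

```text
T [ 502.7 -258.7  198.8] azim -6.12
in bay axes: tcp [ 527.3 -203.8  198.8] bay(top) [ 524.9 -203.6    0. ] bay(scene) [ 529. -203.    0.]
scene 496 z [  2.4  60.8 159.8]
 box x pct [-6.5  7.5 11.2 12.4 14.2] y [-30.  -28.1 -12.3  12.   28.6] z [ 3.3 68.5]
 +x face x vs y,z [ 1.2954e+01  2.3000e-02 -4.0000e-03] 86
 -y face y -29.4 55
 tab x 2.7 y [-29.5  29. ] 485
top 253 z [  4.6  65.7 159.5]
 box x pct [-12.2 -10.1  -6.3  -1.7   7.7] y [-23.2   7.   25.8  29.1  30.1] z [ 4.8 68.7]
 -y face y 29.3 46
 tab x -3.2 y [-4.3 29.9] 51
```

```bash
python3 -m handwheel '[{"tx":0,"ty":0.5,"tz":-0.6,"spin":0},{"tx":4,"ty":0,"tz":0,"spin":0},{"tx":4,"ty":0,"tz":0,"spin":0},{"tx":0,"ty":0,"tz":0,"spin":0}]'>/dev/null; python3 rk.py
```

```text
t 22.73 TCP rack mm [-103.7 -387.3  189.9] world [ 502.  -257.8  189.9] F rack [ 0.69 -0.35 -1.07] open 0.108 z azim -6.1 tilt [-0.9999 -0.0106  0.0059] j7 0.54 Mom [ 0.02  0.01 -0.04]
```

```bash
python3 -m handwheel '[{"tx":3,"ty":0,"tz":0,"spin":0},{"tx":3,"ty":0,"tz":0,"spin":0},{"tx":0,"ty":0,"tz":0,"spin":0}]'>/dev/null; python3 rk.py
```

```text
t 23.1 TCP rack mm [-103.7 -387.4  183.4] world [ 502.  -257.9  183.4] F rack [-0.14  0.68 -0.4 ] open 0.102 z azim -6.1 tilt [-0.9999 -0.0106  0.0058] j7 0.55 Mom [-0.    0.07  0.  ]
```

```bash
python3 -m handwheel '[{"tx":3,"ty":0,"tz":0,"spin":0},{"tx":0,"ty":0,"tz":0,"spin":0}]'>/dev/null; python3 rk.py
```

```text
t 23.35 TCP rack mm [-103.6 -387.4  180.2] world [ 502.1 -258.   180.2] F rack [-0.11 -0.6  -1.21] open 0.108 z azim -6.1 tilt [-0.9999 -0.0107  0.0058] j7 0.55 Mom [-0.    0.03 -0.  ]
```

```bash
python3 -m handwheel '[{"tx":4,"ty":0,"tz":0,"spin":0},{"tx":4,"ty":0,"tz":0,"spin":0},{"tx":4,"ty":0,"tz":0,"spin":0},{"tx":0,"ty":0,"tz":0,"spin":0}]'>/dev/null; python3 rk.py
```

```text
t 23.85 TCP rack mm [-103.6 -387.5  167.2] world [ 502.1 -258.1  167.2] F rack [ 0.55 -0.36 -0.44] open 0.105 z azim -6.1 tilt [-0.9999 -0.0106  0.0056] j7 0.56 Mom [ 0.03  0.06 -0.04]
```

```bash
python3 -m handwheel '[{"tx":4,"ty":0,"tz":0,"spin":0},{"tx":4,"ty":0,"tz":0,"spin":0},{"tx":4,"ty":0,"tz":0,"spin":0},{"tx":0,"ty":0,"tz":0,"spin":0}]'>/dev/null; python3 rk.py
```

```text
t 24.35 TCP rack mm [-103.5 -387.7  154.3] world [ 502.2 -258.2  154.3] F rack [-0.16 -0.27 -1.14] open 0.103 z azim -6.1 tilt [-0.9999 -0.0106  0.0056] j7 0.57 Mom [ 0.   -0.01  0.01]
```

```bash
python3 -m handwheel '[{"tx":4,"ty":0,"tz":0,"spin":0},{"tx":3,"ty":0,"tz":0,"spin":0},{"tx":2,"ty":0,"tz":0,"spin":0},{"tx":0,"ty":0,"tz":0,"spin":0}]'>/dev/null; python3 rk.py
```

```text
t 24.85 TCP rack mm [-103.3 -387.8  144.8] world [ 502.3 -258.4  144.8] F rack [ 0.52  0.11 -0.42] open 0.105 z azim -6.09 tilt [-0.9999 -0.0107  0.0058] j7 0.58 Mom [-0.01  0.   -0.01]
```

```bash
python3 -m handwheel '[{"tx":1,"ty":0,"tz":0,"spin":0},{"tx":1,"ty":0,"tz":0,"spin":0},{"tx":0,"ty":0,"tz":0,"spin":0}]'>/dev/null; python3 rk.py|cut -c1-110
```

```text
t 25.23 TCP rack mm [-102.7 -388.1  143.5] world [ 502.9 -258.7  143.5] F rack [-0.23 -0.57 -0.23] open 0.101
```

```bash
python3 -m handwheel '[{"tx":0.8,"ty":0,"tz":0,"spin":0},{"tx":0,"ty":0,"tz":0,"spin":0}]'>/dev/null; python3 rk.py|cut -c1-110
```

```text
t 25.48 TCP rack mm [-102.3 -388.3  143.4] world [ 503.3 -259.   143.4] F rack [-0.73  0.37 -0.83] open 0.108
```

```bash
python3 -m handwheel '[{"tx":0.8,"ty":0,"tz":0,"spin":0},{"tx":0,"ty":0,"tz":0,"spin":0}]'>/dev/null; python3 rk.py|cut -c1-110
```

```text
t 25.73 TCP rack mm [-101.9 -388.5  143.4] world [ 503.6 -259.2  143.4] F rack [-1.03  0.63 -0.11] open 0.106
```

```bash
python3 -c "
from h import *
s=state();print(s['joint_pos'].round(3),s['contact_force'],Rn.from_quat(s['ee_rot']).as_matrix().round(4))"; python3 rk.py; python3 meas.py
```

```text
[-0.128  0.458  0.636  1.943 -0.352  0.84   0.587] [-0.93864637  0.76014438 -0.11018487] [[ 0.0078  0.1066  0.9943]
 [-0.0114  0.9942 -0.1065]
 [-0.9999 -0.0105  0.009 ]]
t 25.73 TCP rack mm [-101.9 -388.5  143.4] world [ 503.6 -259.2  143.4] F rack [-1.03  0.63 -0.11] open 0.106 z azim -6.11 tilt [-0.9999 -0.0105  0.009 ] j7 0.59 Mom [ 0.07  0.18 -0.03]
T [ 503.6 -259.2  143.4] azim -6.11
in bay axes: tcp [ 528.3 -204.2  143.4] bay(top) [ 524.9 -203.6    0. ] bay(scene) [ 529. -203.    0.]
scene 273 z [ 46.   67.1 160. ]
 box x pct [-6.4  6.4 10.1 11.5 13.1] y [-29.6 -25.7  -8.5  12.1  28.2] z [46.3 68.9]
 tab x 2.8 y [-29.1  28.5] 421
top 181 z [ 32.2  65.8 160. ]
 box x pct [-12.4 -10.1  -7.1  -3.4   8.1] y [-22.2   3.1  20.2  28.8  29.8] z [32.6 68.1]
 -y face y 29.3 23
 tab x -3.2 y [-4.2 29.6] 38
```

The descent stopped at TCP z 143.4. Minus the 131 mm offset from the hanging position, that puts the underside at 12.4 mm, which is the bay floor. I'll centre it slightly, then release.

```bash
python3 -m handwheel '[{"tx":0,"ty":0.4,"tz":-1.3,"spin":0},{"tx":0,"ty":0,"tz":0,"spin":0},{"tx":0,"ty":0,"tz":0,"spin":0}]'>/dev/null; python3 rk.py;  python3 -m handwheel '[{"tx":0,"ty":0,"tz":0,"spin":0},{"tx":0,"ty":0,"tz":0,"spin":0},{"tx":0,"ty":0,"tz":0,"spin":0},{"tx":0,"ty":0,"tz":0,"spin":0}]' 0.6 >/dev/null; python3 rk.py; python3 meas.py
```

```text
t 26.2 TCP rack mm [-102.5 -388.3  143.5] world [ 503.  -259.   143.5] F rack [1.02 0.41 1.71] open 0.106 z azim -6.11 tilt [-0.9999 -0.0114  0.0107] j7 0.59 Mom [ 0.03  0.13 -0.03]
t 26.7 TCP rack mm [-103.1 -388.   142.8] world [ 502.5 -258.6  142.8] F rack [ 0.94  0.34 -0.56] open 0.399 z azim -6.1 tilt [-0.9999 -0.0111  0.0093] j7 0.59 Mom [ 0.03 -0.02  0.01]
T [ 502.5 -258.6  142.8] azim -6.1
in bay axes: tcp [ 527.2 -203.7  142.8] bay(top) [ 524.9 -203.6    0. ] bay(scene) [ 529. -203.    0.]
scene 307 z [ 47.   68.3 161. ]
 box x pct [-4.4  7.4 11.2 12.6 14.7] y [-30.2 -26.1  -9.   11.8  27.4] z [47.1 69.6]
 tab x 3.7 y [-30.1  28.5] 371
top 189 z [ 30.9  67.  160.6]
 box x pct [-10.9  -8.3  -5.1  -2.1   9.5] y [-21.5   5.4  21.   28.2  29.2] z [31.7 69.1]
 -y face y 28.7 25
 tab x -1.7 y [-12.6  29.1] 57
```

```bash
python3 -m handwheel '[{"tx":-8,"ty":0,"tz":0,"spin":0},{"tx":-15,"ty":0,"tz":0,"spin":0},{"tx":-25,"ty":0,"tz":0,"spin":0},{"tx":-30,"ty":0,"tz":0,"spin":0},{"tx":-30,"ty":0,"tz":0,"spin":0},{"tx":-20,"ty":0,"tz":0,"spin":0},{"tx":0,"ty":0,"tz":0,"spin":0},{"tx":0,"ty":0,"tz":0,"spin":0}]'>/dev/null; python3 rk.py
python3 - <<'E'
from h import *
a=snap('scene');b=snap('top')
Rb=Rn.from_euler('z',-6.1,degrees=True).as_matrix();bay={'top':[500.3,-258.2,12],'scene':[504.4,-258.1,12]}
for n,c in(('scene',a),('top',b)):
    W=cloud(c)*1e3;H=cv2.cvtColor(c['img'],cv2.COLOR_BGR2HSV);L=(W-bay[n])@Rb
    o=(H[...,0]<20)&(H[...,0]>3)&(H[...,1]>130)&(abs(L[...,0])<30)&(abs(L[...,1])<45)&(L[...,2]>40)&(L[...,2]<190)
    for lo,hi,nm in((125,165,'block'),(60,72,'boxtop')):
        P=L[o&(L[...,2]>lo)&(L[...,2]<hi)];print(n,nm,len(P),P.min(0).round(1),P.max(0).round(1))
    T=L[o&(L[...,2]>152)];print(' blocktop',T.mean(0).round(1),cv2.minAreaRect(T[:,:2].astype(np.float32)))
A=cv2.resize(a['img'][150:300,100:250],None,fx=3.3,fy=3.3,interpolation=cv2.INTER_CUBIC);B=cv2.resize(a['img'][110:245,230:350],None,fx=3.3,fy=3.3,interpolation=cv2.INTER_CUBIC);h=min(len(A),len(B));cv2.imwrite('pics/11.png',np.hstack([A[:h],B[:h]])[:,:800])
E
```

```text
t 27.8 TCP rack mm [-104.2 -387.6  280.6] world [ 501.4 -258.   280.6] F rack [-0.54 -0.56  0.14] open 0.404 z azim -6.19 tilt [-0.9998 -0.0114  0.0138] j7 0.46 Mom [ 0.02 -0.05  0.01]
scene block 234 [ -4.8 -21.4 128.7] [  8.2  18.9 161.3]
scene boxtop 133 [ -9.2 -31.3  60.6] [12.6 28.4 70.1]
 blocktop [  2.8  -0.4 157.4] ((1.6588382720947266, -1.482656478881836), (12.993252754211426, 39.886871337890625), 0.05852518230676651)
top block 132 [ -2.9 -21.4 131. ] [  7.4  19.3 161.9]
top boxtop 87 [ -9.  -29.6  60.2] [12.3 29.1 71.5]
 blocktop [1.900e+00 1.000e-01 1.579e+02] ((2.339398145675659, -1.0791912078857422), (9.974605560302734, 40.84810256958008), 0.8239856958389282)
```

View pics/11.png

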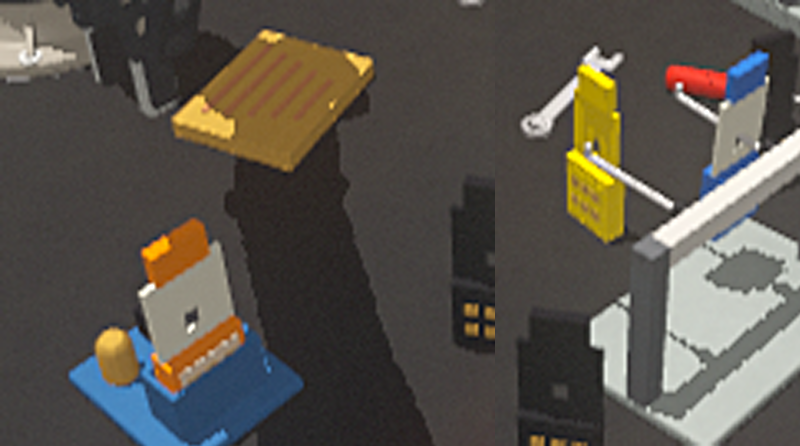

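Picture 11 shows the orange case standing in the bay at (190,310), with the gripper clear above it and the blue case still on its peg at (735,140). Handing in.

```bash
python3 -c "
from station import job_done,state
print(job_done());print(state()['time'])"
```

```text
the job is handed in; nothing more can be done
None
the job is handed in; nothing more can be done
```

The orange case is off its peg and standing released in the carrier's bay, and I handed the job in at about 28 s. No verdict was reported.

**Drawing it off:** I gripped the orange grip block and lifted it. I then felt the peg from below and above; it rises at about 0.08 to 0.1 rad. I drew the case past the tip with force readings of no more than about 3.5 N between short moves.

**Placing it:** I lowered the case until it stopped on the floor of the bay, then let go and backed away upward.

**Last checks:**
- **Position:** both cameras put the case about 2 mm across and 1 mm along from the bay's centre. The limit is 8 mm.
- **Height and alignment:** the top of the grip block measured 157 to 158 mm above the floor, where it should be 158 mm. The case is in line with the bay within about 0.015 rad.
- **Surroundings:** the blue case still hangs on its peg, judged from the picture. The arm is clear, with the fingers about 110 mm above the case.

**Disagreements:**
- The two cameras differed by about 4 mm in x at the carrier. I corrected each one against the case held in the gripper.
- Camera heights read about 2 mm high on the gripped case.
- My early slope fits for the orange peg (0.06 to 0.18 rad) did not agree with each other, so I went by feel.
- The floor contact showed mainly as a stop in height. The force reading barely rose above the noise.

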